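# Mount the dial gauge on the cranked arm of the gauge stand

## Robot

A 6-joint arm with a two-finger parallel gripper is mounted at the origin on the work surface. World frame = base frame: x ahead of the robot, y to its left, z up, the work surface at z = 0. Lengths are in m, angles in rad, forces in N, time in s.
With the tool pointing down it reaches from about 0.375 to 0.825 m from the base axis. Payload 5.5 kg.
Tool frame: the origin (TCP) lies at the very end of the fingers, on their centre line; the grasp point (between the pads) lies 19 mm behind it; z points along the fingers, y is the direction in which the jaws open and shut (so a half turn about z gives the same grasp; the last joint's range is limited). The gripper opens to 85 mm and grips with 20 to 120 N. Pads are 22 mm wide; open, the fingers measure 114 mm over their backs; the gripper's body (76 mm by 85 mm) begins 54 mm behind the grasp point. The pads swing forward as they close: fully open they stand 13 mm farther back than shut.
Start: joints at [1.269, 0.314, -0.047, 1.21, 0, 1.571], TCP at [0.178, 0.573, 0.231] pointing down, gripper open.
Joint ranges: [-2.67, 2.67], [-0.69, 1.73], [-1.03, 1.25], [-2.08, 2.16], [-1.42, 1.45], [-3.14, 3.14]. Speed limits (rad/s): [2.39, 2.39, 3.01, 3.14, 3.14, 3.14].

## Interface

Orientations are given as [roll, pitch, yaw] about the fixed x, y, z axes, in that order (R = Rz(yaw) Ry(pitch) Rx(roll)).
In Python, from plant import ctrl gives the robot as it stands. Calls block until the motion is done:
- ctrl.move_to(position, orientation): joint-space move of the TCP to a pose.
- ctrl.move_straight(position, attitude=None, v=0.15, f_stop=None): straight line of the TCP; attitude=None keeps the orientation; v is the mean speed in m/s. With f_stop (N) it stops when the force on the tool has changed by that much, and returns True; else False.
- ctrl.set_joints(angles): joint-space move.
- ctrl.set_gripper(opening, squeeze=None): finger opening in m; squeeze is the grip in N (None keeps the last); returns when the fingers have stopped.
- ctrl.sleep(seconds).
- ctrl.ik(position, orientation): joint angles nearest the present ones, or None.
- ctrl.get_state(): the state.
- ctrl.grab_frame(name): name is "scene" or "top" or "wrist"; returns a dict with "color" (420x560x3 uint8, red, green, blue), "fx", "fy", "cx", "cy" (pixels), "R" (3x3) and "t" (3): a world point X has camera coordinates R X + t. Camera axes: x right, y down, z forward; pixel columns grow to the right and rows downward; lengths in m; the calibration is good to about 2 mm. A picture is of the moment at which its call begins. There is no depth.
A pose or a line that the arm cannot do raises ctrl.MotionError and nothing moves.
- ctrl.sign_off(): hands the job in, once; it reports no verdict.
The state is a dict: "time": time; "joint_pos": joint angles; "joint_vel": joint speeds; "tau": joint torques, N m; "tool_pos": TCP position; "ee_rot": TCP orientation; "wrist_force": force on the tool from outside, world axes, zero at the start; "torque": the same for the moment, N m; "finger_gap": finger opening in m.
Only numpy, scipy, OpenCV 4.12 (cv2) and the standard library are available. Lean on these libraries where they do the work, as an engineer would, in place of code of your own. Each camera call takes 0.05 s, during which the arm holds its last target.

## Task

Mount the dial gauge on the gauge stand: thread its blue drilled boss onto the down-bent nose of the steel arm, work it round the bend and slide it along the level part, dial facing the nose end, until it presses firmly against the orange stop collar. Ease it along by feel, without forcing or ramming it, then let go, leaving it flush against the stop and hanging upright with the dial below the arm. Do not disturb the bottle, the jar or the brass ring.

Things in the scene. Friction and masses are not known exactly. Their poses are not given: they have to be found in the camera images.
- carrier: Loose dial gauge on a carrier, 150 mm tall, about 0.28 kg, upright on the table. Origin: centre of the underside of its 50 x 50 x 8 mm foot; z up. Steel dial housing, 54 mm diameter, centre 36 mm up, x from -22 to +14 mm; its white face looks to -x (at the start roughly to world -y). Above are a drilled boss and a grip fin. It hangs upright from the bore (mass centre below).
- carrier_bore (a point): Centre of the bore through the blue boss, 85 mm above the carrier's underside. The boss has 31 mm outer diameter and is 30 mm long (x from -15 to +15 mm); the 17 mm through bore runs along x. Axes as the carrier's.
- carrier_back (a point): Centre of the rear end of the bore, the end away from the dial face (15 mm to +x of carrier_bore). This end goes first onto the nose and finally meets the stop collar. Axes as the carrier's.
- carrier_fin (a point): Centre of the yellow grip fin, 124 mm above the carrier's underside, straight above the bore. The fin is 24 mm (x) by 14 mm (y) and stands from 98 to 150 mm up. Axes as the carrier's.
- stand: Fixed gauge stand. Origin: table level on the axis of its upright 25 mm post; z up. Green base 22 mm high, x -80 to +50, y +-55 mm. A 36 mm clamp block centred 180 mm up holds a rigid round steel rod of 13 mm diameter, which lies in the plane y = 0 and runs level to -x (roughly towards the robot's right, world -y), axis 180 mm up, to x = -105 mm, then bends down.
- rod_bend (a point): Point on the rod's centre line where its level part ends and the bend begins (x = -105, z = 180 mm in the stand's frame). The rod bends down through 38 degrees on a 50 mm centre-line radius; the bend ends at x = -135.8, z = 169.4 mm. The bore's play is 4 mm on straight rod, under 2 mm in the bend. Axes as the stand's.
- nose_tip (a point): End of the rod's centre line at the nose, x = -179.1, z = 135.5 mm in the stand's frame; the round end stands 6.5 mm beyond. The straight nose, 55 mm long from the bend's end, slopes down 38 degrees from level. Axes as the stand's.
- nose_mid (a point): Point on the rod's centre line at the middle of the straight nose, x = -157.5, z = 152.5 mm in the stand's frame. Axes as the stand's.
- stop: Orange stop collar fixed on the level part of the rod, 30 mm outer diameter, 14 mm long. Origin: centre of its front face, on the rod's axis, the face that the carrier must meet; x as the stand's, the collar extends to +x. It may be fixed anywhere with its front face 37 to 62 mm from the post axis. Rigid.
- cleaner: Bystander: white bottle with blue cap, 48 mm diameter, 120 mm tall. Origin at the centre of its underside.
- jar: Bystander: amber jar with black cap, 52 mm diameter, 70 mm tall. Origin at the centre of its underside.
- setring: Bystander: brass setting ring lying flat, 64 mm outer diameter, 18 mm high. Origin at the centre of its underside.
Mind the look-alikes: they are no part of the job. What is shaped like the carrier but pink is not meant.

How it is judged:
On the way, in this order (a step that is already met when the one before it is completed fails the run):
1. the carrier's boss is threaded on the straight nose of the arm (distance between carrier_bore and nose_mid below 0.015 m and angle between the y axis of carrier and the y axis of stand, either way round below 0.35 rad), for 0.02 s.
2. the carrier is pressed firmly (over 5 N) against the stop collar (contact force between carrier and stop above 5 N and distance between carrier_back and stop below 0.006 m), for 0.1 s.
At the end, for the whole second after the job is handed in: The dial gauge hangs on the level part of the arm, its rear bore end within 5 mm of the centre of the stop collar's front face (so flush, with the dial towards the nose), upright within about 11 degrees, at rest and released (distance between carrier_back and stop below 0.005 m and angle between carrier's own z axis and vertical below 0.2 rad and linear speed of carrier below 0.02 m/s and contact force between the fingers and carrier below 0.05 N); the robot touches nothing.
It fails at once if the gauge is forced: over 45 N between it and the stand (contact force between carrier and stand above 45 N).
It fails at once if the gauge is rammed: over 40 N between it and the stop collar (contact force between carrier and stop above 40 N).
It fails at once if a bystander is disturbed (moved more than 30 mm) (distance of any of cleaner, jar, setring from where it was at the start of the episode above 0.03 m).
It also fails if it takes over 67 s, if anything falls off the work surface, if the arm or the gripper's body presses on something with over 40 N, if the wrist force passes 120 N, or if a joint passes its speed limit or range.

## Working session

There is one attempt and no reset: what is moved stays moved. The work goes in short steps, each a Python script; the robot and the scene stay as the last script left them, time stands still between calls to the robot, and variables do not carry over. Pictures are saved under pics/ and viewed, and the job is handed in when it is done.

```bash
ls; mkdir -p pics; python3 - <<'E'
from plant import ctrl
import cv2
for n in ("scene","top","wrist"):
    f=ctrl.grab_frame(n); cv2.imwrite(f"pics/{n}0.png",f["color"][:,:,::-1])
    print(n,f["fx"],f["fy"],f["cx"],f["cy"],f["R"],f["t"])
s=ctrl.get_state(); print(s)
E
```

```text
pics
scene 410.8486291535543 410.8486291535543 272.6694678429242 209.33318588161876 [[ 0.16440609  0.98637282 -0.00626828]
 [ 0.79899892 -0.13689614 -0.58554263]
 [-0.57842144  0.09125842 -0.81061738]] [-0.04921847 -0.36656048  1.20529901]
top 386.6280343409837 386.6280343409837 279.7211943867443 209.20774378243118 [[ 0.01032954 -0.99943786 -0.03189452]
 [-0.99782223 -0.0082243  -0.06544578]
 [ 0.06514668  0.03250109 -0.99734627]] [-0.02895611  0.5424763   0.81388609]
wrist 378.08704819633635 378.08704819633635 279.827236728307 208.0807696977464 [[ 0.29669964  0.95496928 -0.00173307]
 [ 0.92161873 -0.28586158  0.26249206]
 [ 0.25017643 -0.07947853 -0.9649326 ]] [-0.59914423 -0.0344307   0.37829948]
{'time': 0.15, 'joint_pos': array([ 1.26898927e+00,  3.14064214e-01, -4.78290277e-02,  1.21019840e+00,
        1.43042588e-05,  1.57078533e+00]), 'joint_vel': array([-0.00059655, -0.00442605,  0.00224642, -0.00071814, -0.0004023 ,
       -0.00129461]), 'tau': array([ 4.82440901e-04, -5.40045977e+01,  3.40060222e+01,  1.32344881e-02,
       -2.28352530e-05, -4.35074739e-06]), 'tool_pos': array([0.17821441, 0.5724685 , 0.23064118]), 'ee_rot': array([-3.14029734e+00, -1.43184935e-05,  2.83979658e+00]), 'wrist_force': array([ 0.77521221, -0.15662723,  0.06207699]), 'torque': array([ 0.05849629,  0.02127517, -0.02584724]), 'finger_gap': 0.08514516055786095}
```

View pics/scene0.png

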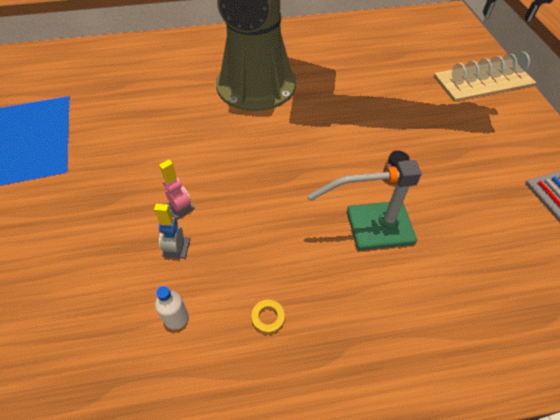

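View pics/top0.png

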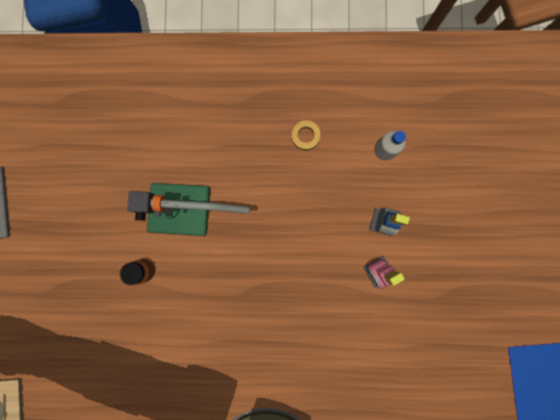

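View pics/wrist0.png

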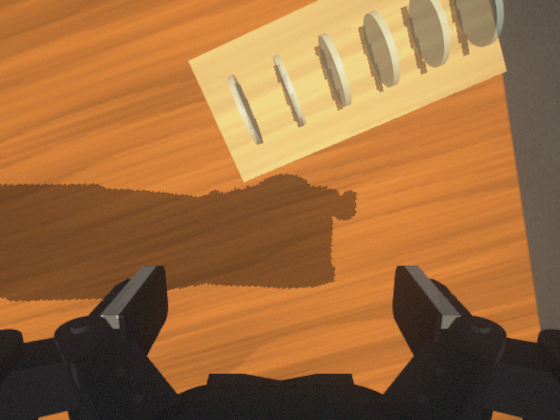

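Candidates for the carrier in the scene view are the blue-boss gauge at about (168,228), top view (393,220), and a pink-boss look-alike at about (178,195), top view (383,272). The description says a blue boss, so I choose the first. I'll check that in a crop and triangulate.

```bash
cat > h.py <<'E'
import numpy as np, cv2
from plant import ctrl
def cam(f):
    K=np.array([[f["fx"],0,f["cx"]],[0,f["fy"],f["cy"]],[0,0,1]]); R=np.array(f["R"]);t=np.array(f["t"]);return K,R,t
def ray(f,u,v):
    K,R,t=cam(f); d=R.T@np.linalg.solve(K,[u,v,1]); return -R.T@t,d/np.linalg.norm(d)
def onz(f,u,v,z):
    c,d=ray(f,u,v); return c+d*(z-c[2])/d[2]
def tri(f1,p1,f2,p2):
    P=[cam(f)[0]@np.c_[cam(f)[1],cam(f)[2]] for f in(f1,f2)]
    X=cv2.triangulatePoints(P[0],P[1],np.array(p1,float).reshape(2,1),np.array(p2,float).reshape(2,1)).ravel();X=X[:3]/X[3]
    return X
def proj(f,X):
    K,R,t=cam(f); p=K@(R@np.asarray(X,float)+t); return p[:2]/p[2]
def blobs(f,lo,hi,amin=15):
    h=cv2.cvtColor(f["color"],cv2.COLOR_RGB2HSV); m=cv2.inRange(h,np.array(lo),np.array(hi))
    n,l,s,c=cv2.connectedComponentsWithStats(m)
    return m,[(s[i,4],c[i].round(1),s[i,:4]) for i in range(1,n) if s[i,4]>=amin]
def save(f,name,box=None,k=1):
    im=f["color"][:,:,::-1]
    if box: im=im[box[1]:box[3],box[0]:box[2]]
    cv2.imwrite("pics/"+name+".png",cv2.resize(im,None,fx=k,fy=k,interpolation=cv2.INTER_CUBIC))
E
python3 - <<'E'
from h import *
S=ctrl.grab_frame("scene");T=ctrl.grab_frame("top")
for n,f in (("S",S),("T",T)):
    print(n,"cam",ray(f,0,0)[0].round(3))
    for c,lo,hi in (("yel",(22,170,140),(34,255,255)),("blue",(100,130,40),(125,255,255)),("green",(65,100,30),(90,255,255)),("orange",(3,225,150),(12,255,255)),):
        print(c,[b for b in blobs(f,lo,hi)[1]])
a=cv2.resize(S["color"][150:270,130:220],None,fx=4,fy=4);b=cv2.resize(T["color"][180:300,340:430],None,fx=4,fy=4)
cv2.imwrite("pics/c1.png",np.hstack([a,b])[:,:,::-1])
a=cv2.resize(S["color"][140:260,290:440],None,fx=4,fy=4);b=cv2.resize(T["color"][170:250,115:265],None,fx=4,fy=4)
cv2.imwrite("pics/c2.png",a[:,:,::-1]);cv2.imwrite("pics/c3.png",b[:,:,::-1])
E
```

```text
S cam [ 0.998 -0.112  0.762]
yel [(np.int32(252), array([167.6, 170.5]), array([159, 159,  17,  24], dtype=int32)), (np.int32(246), array([162.2, 213.2]), array([154, 203,  17,  22], dtype=int32)), (np.int32(397), array([267.5, 315.6]), array([252, 300,  32,  31], dtype=int32))]
blue [(np.int32(5160), array([ 33.3, 139.9]), array([ 0, 97, 69, 88], dtype=int32)), (np.int32(32), array([556.2, 180.4]), array([553, 177,   7,   9], dtype=int32)), (np.int32(164), array([168.8, 229.3]), array([160, 219,  17,  18], dtype=int32)), (np.int32(139), array([163.1, 292.9]), array([157, 287,  13,  13], dtype=int32))]
green [(np.int32(2036), array([378.9, 226.7]), array([348, 203,  68,  46], dtype=int32))]
orange [(np.int32(19), array([393.5, 178.8]), array([391, 177,   6,   5], dtype=int32))]
T cam [ 0.489 -0.051  0.846]
yel []
blue [(np.int32(3424), array([82.6, 15.3]), array([ 25,   0, 116,  32], dtype=int32)), (np.int32(108), array([398.5, 137. ]), array([393, 132,  12,  11], dtype=int32)), (np.int32(84), array([389.6, 221.2]), array([384, 212,  16,  16], dtype=int32)), (np.int32(3474), array([536.3, 381.1]), array([509, 344,  51,  76], dtype=int32))]
green [(np.int32(724), array([181.8, 191.7]), array([151, 184,  58,  17], dtype=int32)), (np.int32(1167), array([179.8, 222. ]), array([148, 209,  59,  26], dtype=int32))]
orange []
```

View pics/c1.png

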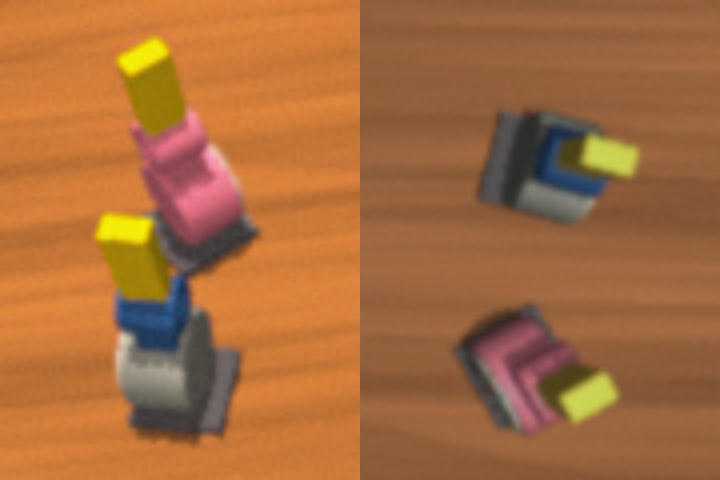

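View pics/c2.png

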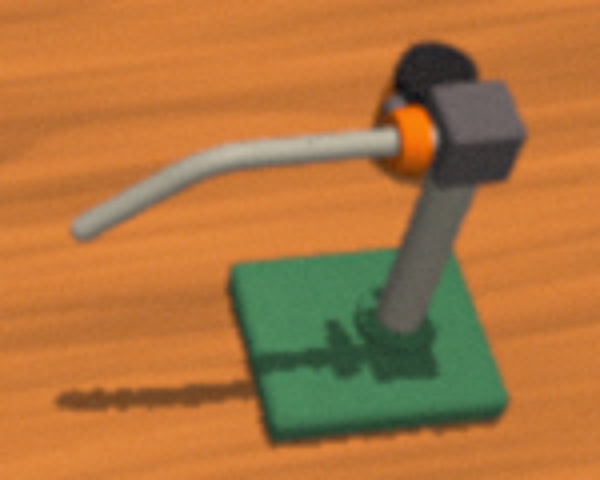

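View pics/c3.png

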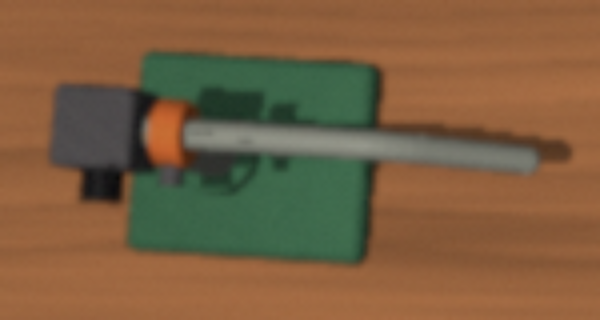

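Crop check: the blue-boss gauge has its white face toward image left (-y), which matches the description. The pink one is the decoy. Rough triangulation next.

```bash
python3 - <<'E'
from h import *
S=ctrl.grab_frame("scene");T=ctrl.grab_frame("top");W=ctrl.grab_frame("wrist")
s=ctrl.get_state()
print("wrist cam",ray(W,0,0)[0],"axis",cam(W)[1][2], s["tool_pos"])
print("fin top tri",tri(S,(161.5,207),T,(402.3,219.4)), "onz",onz(T,402.3,219.4,.15),onz(S,161.5,207,.15))
for n,f in (("S",S),("T",T)):
    m,_=blobs(f,(60,60,20),(90,255,255)); c=max(cv2.findContours(m,0,2)[0],key=cv2.contourArea)
    q=cv2.approxPolyDP(cv2.convexHull(c),4,True)[:,0]
    print(n,[ (p.tolist(),onz(f,*p,.022).round(4).tolist()) for p in q])
print("tip tri",tri(S,(290+80/4,140+230/4),T,(115+533/4,170+158/4)))
print("collar front tri",onz(T,115+190/4,170+135/4,.18+0.0))
print("tip onz",onz(T,115+535/4,170+159/4,.1355))
E
```

```text
wrist cam [0.11492309 0.59260349 0.37360117] axis [ 0.25049956 -0.07843774 -0.96493393] [0.17835043 0.57281024 0.23114447]
fin top tri [ 0.517899   -0.24679319  0.14601806] onz [ 0.51763155 -0.24728423  0.15      ] [ 0.52141217 -0.24448648  0.15      ]
S [([403, 205], [0.5074, 0.2606, 0.022]), ([413, 243], [0.6054, 0.2469, 0.022]), ([357, 247], [0.5951, 0.1288, 0.022]), ([350, 206], [0.4901, 0.1433, 0.022])]
T [([207, 211], [0.5373, 0.1323, 0.022]), ([204, 234], [0.4879, 0.1377, 0.022]), ([148, 230], [0.4952, 0.2593, 0.022]), ([152, 212], [0.5341, 0.2518, 0.022])]
tip tri [0.53438987 0.03263537 0.13414774]
collar front tri [0.53995892 0.17570754 0.18      ]
tip onz [0.53352577 0.02948241 0.1355    ]
```

```bash
python3 - <<'E'
from h import *
D=[np.pi,0,np.pi/2]
ctrl.move_to([0.54,0.10,0.36],D)
W=ctrl.grab_frame("wrist"); save(W,"w1"); np.save("w1.npy",W,allow_pickle=True)
ctrl.move_to([0.53,-0.26,0.29],D)
W=ctrl.grab_frame("wrist"); save(W,"w2"); np.save("w2.npy",W,allow_pickle=True)
s=ctrl.get_state();print(s["time"],s["tool_pos"],s["joint_pos"],s["wrist_force"])
E
```

```text
4.0583 [ 0.5306422  -0.25885725  0.2903808 ] [-4.54077322e-01  2.79732568e-01  4.08210441e-02  1.33132271e+00
  3.96210669e-04  1.11499134e+00] [ 0.07272314 -0.06864462  0.90915867]
```

View pics/w1.png

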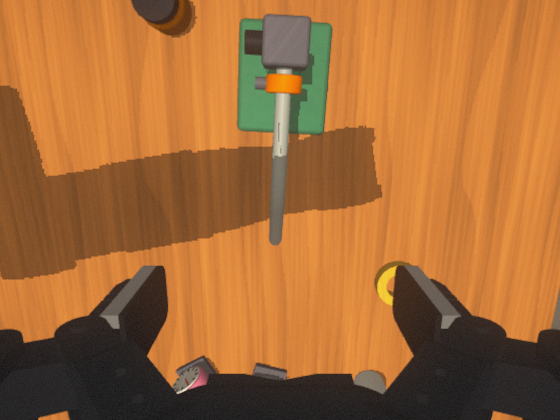

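View pics/w2.png

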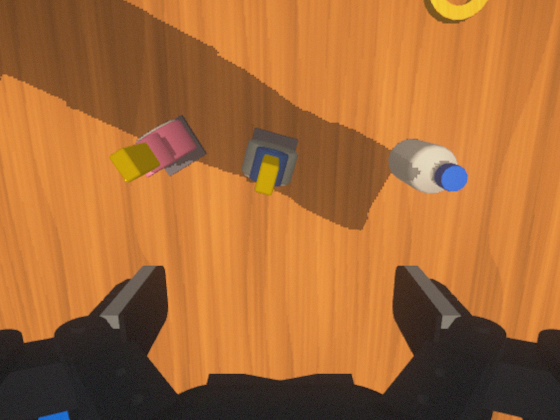

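Wrist view 1 shows the rod from the collar at (284,83) to the tip at (275,240). View 2 shows the blue carrier with its fin at (267,175), the pink decoy at left (150,150) and the bottle at (430,165). I'll measure edges.

```bash
python3 - <<'E'
import numpy as np
from h import *
for n,b,k in (("w1",(225,5,345,255),3),("w2",(225,115,315,205),6)):
    f=np.load(n+".npy",allow_pickle=True).item(); 
    im=f["color"][b[1]:b[3],b[0]:b[2]]
    im=cv2.resize(im,None,fx=k,fy=k,interpolation=cv2.INTER_CUBIC)
    if n=="w1": im=cv2.rotate(im,cv2.ROTATE_90_COUNTERCLOCKWISE)
    cv2.imwrite("pics/"+n+"c.png",im[:,:,::-1])
f=np.load("w1.npy",allow_pickle=True).item()
h=cv2.cvtColor(f["color"],cv2.COLOR_RGB2HSV)
# rod edges per row: low saturation
for r in list(range(66,246,6)):
    c=np.where(h[r,262:300,1]<90)[0]+262
    if len(c): print(r,c.min(),c.max(),len(c),(c.min()+c.max())/2)
m,b=blobs(f,(3,200,200),(13,255,255)); print([x for x in b if x[0]<2000 and x[1][1]<110])
E
```

```text
66 263 299 37 281.0
72 267 299 33 283.0
78 262 264 3 263.0
84 262 265 4 263.5
90 262 264 2 263.0
96 274 299 26 286.5
102 274 299 26 286.5
108 274 299 26 286.5
114 274 298 25 286.0
120 273 297 25 285.0
126 273 297 25 285.0
132 273 299 27 286.0
138 273 287 15 280.0
144 273 287 15 280.0
150 273 287 15 280.0
156 272 286 15 279.0
162 272 286 15 279.0
168 272 286 15 279.0
174 272 285 14 278.5
180 271 285 15 278.0
186 271 284 14 277.5
192 271 284 14 277.5
198 271 284 14 277.5
204 270 283 14 276.5
210 270 283 14 276.5
216 270 282 13 276.0
222 270 281 12 275.5
228 270 281 12 275.5
234 270 280 11 275.0
240 270 280 11 275.0
[]
```

View pics/w1c.png

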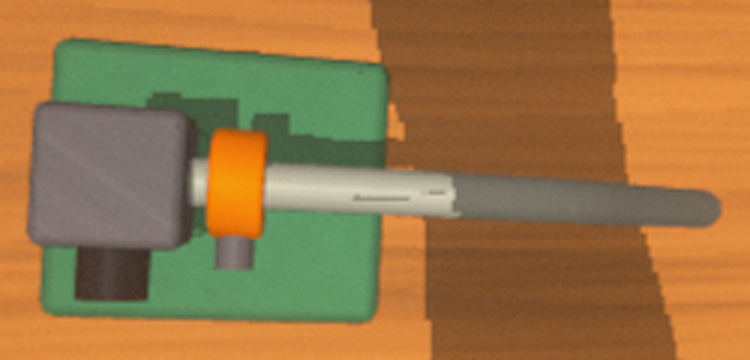

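View pics/w2c.png

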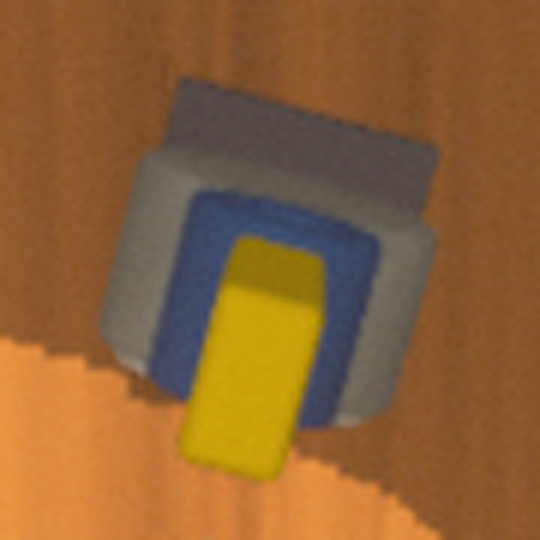

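```bash
python3 - <<'E'
import numpy as np
from h import *
f=np.load("w1.npy",allow_pickle=True).item(); g=np.load("w2.npy",allow_pickle=True).item()
T=ctrl.grab_frame("top");S=ctrl.grab_frame("scene")
a=onz(f,282.7,102,.18);b=onz(f,280,141,.18);tip=onz(f,275,239.6,.1355)
print(a,b,tip)
print("yaw level",np.degrees(np.arctan2(a[1]-b[1],a[0]-b[0])),"yaw tip-a",np.degrees(np.arctan2(a[1]-tip[1],a[0]-tip[0])))
print("collar front", onz(f,283.5,93.7,.195),onz(f,283.5,93.7,.18), "back",onz(f,284.5,5+208/3,.195))
# clamp top z=.198 : rotated x 38..190,y 104..246 
cl=[onz(f,345-y/3,5+x/3,.198) for x,y in((38,104),(190,115),(180,247),(32,243))]; print(np.round(cl,4),np.mean(cl,0))
c=lambda x,y:(225+x/6,115+y/6)
P=[onz(g,*c(*p),.15) for p in((180,455),(278,480),(322,308),(230,285))]
print(np.round(P,4),"centre",np.mean(P,0)); 
Q=[onz(g,*c(*p),.008) for p in((180,78),(438,145))];print(Q,np.linalg.norm(Q[0]-Q[1]))
d=(P[2]+P[3]-P[0]-P[1])/2;print("len",np.linalg.norm(d),"yaw",np.degrees(np.arctan2(d[1],d[0])));e=Q[0]-Q[1];print("yaw foot",np.degrees(np.arctan2(e[1],e[0]))-90)
print("w (19.?)",np.linalg.norm(P[0]-P[1]),np.linalg.norm(P[2]-P[3]))
print("foot ctr", np.mean(Q,0)-.025*np.array([np.cos(np.arctan2(d[1],d[0])),np.sin(np.arctan2(d[1],d[0])),0]))
# top check
print("tri fin w2-top",tri(g,c(252,382),T,(402.3,219.4)),tri(g,c(252,382),S,(161.5,207)))
print("tri tip w1-top",tri(f,(275,239.6),T,(247.6,209.5)),tri(f,(275,239.6),S,(310.5,196.5)))
E
```

```text
[0.54193576 0.16977746 0.18      ] [0.53978513 0.13813215 0.18      ] [0.53487151 0.03386612 0.1355    ]
yaw level 86.11213100511104 yaw tip-a 87.02462013384763
collar front [0.54242618 0.1758737  0.195     ] [0.54256303 0.17630104 0.18      ] back [0.54313053 0.1901223  0.195     ]
[[0.5618 0.2292 0.198 ]
 [0.5599 0.1942 0.198 ]
 [0.5266 0.1965 0.198 ]
 [0.5279 0.2305 0.198 ]] [0.54403335 0.21262407 0.198     ]
[[ 0.5116 -0.2559  0.15  ]
 [ 0.524  -0.2592  0.15  ]
 [ 0.5297 -0.237   0.15  ]
 [ 0.5181 -0.2341  0.15  ]] centre [ 0.52085329 -0.24656474  0.15      ]
[array([ 0.50329601, -0.2168246 ,  0.008     ]), array([ 0.55081595, -0.22888334,  0.008     ])] 0.04902609775210052
len 0.02280019662630432 yaw 74.4799600912197
yaw foot 75.76109372040548
w (19.?) 0.012910020683415388 0.011866215430261201
foot ctr [ 0.52036659 -0.24694239  0.008     ]
tri fin w2-top [ 0.51923338 -0.24963484  0.13853235] [ 0.52075998 -0.24550824  0.14927333]
tri tip w1-top [0.53453967 0.03214676 0.13063716] [0.53502213 0.03494181 0.13801668]
```

Measurements agree:
- Post axis is at (0.544, 0.2126) and the tip is 0.179 m from it, as specified. Stand yaw is about 87°.
- The collar front is about 37 mm from the post, at the edge of the allowed range.
- The carrier is at (0.5205, -0.2467) with yaw 75°. The foot measures 49 mm and the fin 23x12 mm.

I'll check IK along the path, then grasp.

```bash
cat >> h.py <<'E'
from scipy.spatial.transform import Rotation as Ro
O=np.array([0.544,0.2126,0.0]); YS=np.radians(87.0)
H=0.024 # tcp above bore in carrier frame
HX=0.0
def pose(bx,bz,th,by=0.0,off=(0,0,0)):
    """tool pose for bore centre at stand-frame (bx,by,bz), carrier pitched up th"""
    R=Ro.from_euler('xyz',[0,-th,YS]); b=O+Ro.from_euler('z',YS).apply([bx,by,bz])+np.array(off)
    return b+R.apply([HX,0,H]), [np.pi,-th,YS]
TH=np.radians(38)
def rod(s):
    """point and slope at arc length s from the nose tip (stand frame)"""
    if s<=.055: return -.1791+s*np.cos(TH), .1355+s*np.sin(TH), TH
    a=(s-.055)/.05
    if a<TH: 
        th=TH-a; return -.105-.05*np.sin(th), .13+.05*np.cos(th), th
    return -.105+(s-.055-.05*TH), .18, 0.0
E
python3 - <<'E'
from h import *
for s in (-.05,-.02,0,.03,.055,.07,.09,.11,.14):
    p,o=pose(*rod(s)); q=ctrl.ik(p,o); print(s,p.round(3),None if q is None else np.round(q,2))
D=[np.pi,0,np.radians(75)]
ctrl.set_gripper(.05,80)
ctrl.move_to([.5205,-.2467,.20],D)
print(ctrl.move_straight([.5205,-.2467,.109],D,v=.1,f_stop=6))
W=ctrl.grab_frame("wrist"); save(W,"w3")
s=ctrl.get_state();print(s["time"],s["tool_pos"],s["wrist_force"])
E
```

```text
-0.05 [ 0.532 -0.02   0.124] [-0.41  0.45 -0.29  1.09  0.62  1.13]
-0.02 [0.533 0.003 0.142] [-0.37  0.41 -0.3   1.1   0.63  1.18]
0 [0.534 0.019 0.154] [-0.34  0.38 -0.31  1.1   0.63  1.21]
0.03 [0.535 0.043 0.173] [-0.3   0.35 -0.31  1.1   0.64  1.26]
0.055 [0.536 0.062 0.188] [-0.26  0.32 -0.31  1.1   0.65  1.31]
0.07 [0.537 0.081 0.199] [-0.07  0.22 -0.3   1.06  0.36  1.55]
0.09 [0.539 0.11  0.204] [ 0.2   0.23 -0.22  1.12  0.    1.82]
0.11 [0.54  0.13  0.204] [ 0.24  0.24 -0.21  1.12  0.    1.86]
0.14 [0.541 0.16  0.204] [ 0.29  0.26 -0.18  1.13  0.    1.91]
False
6.1667 [ 0.5211754  -0.24700309  0.10989249] [ 0.62876407 -1.1394114   0.24087634]
```

View pics/w3.png

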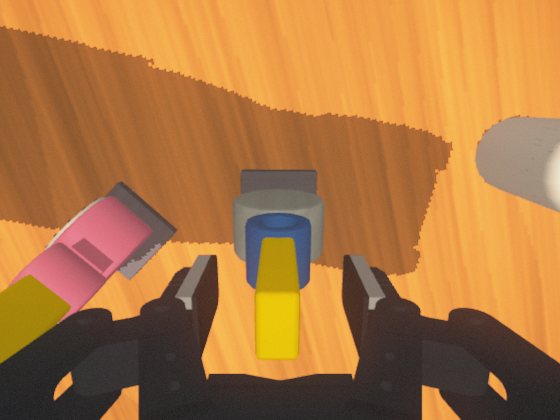

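The fin at (278,300) sits centred between the jaws and square to them. Now I'll grip and lift.

```bash
python3 - <<'E'
from h import *
ctrl.set_gripper(.0,80)
ctrl.sleep(.1)
s=ctrl.get_state();print(s["time"],s["tool_pos"],s["ee_rot"],s["wrist_force"],s["finger_gap"])
p=s["tool_pos"]
ctrl.move_straight([p[0],p[1],.25],None,v=.15)
ctrl.sleep(.1)
s=ctrl.get_state();print(s["time"],s["tool_pos"],s["wrist_force"],s["torque"],s["finger_gap"])
W=ctrl.grab_frame("wrist"); save(W,"w4")
E
```

```text
6.6833 [ 0.52067574 -0.24682268  0.10949591] [3.14100468e+00 2.01599677e-04 1.30898329e+00] [-1.47859089 -0.47216924  5.0868844 ] 0.013557501838506673
7.875 [ 0.51997316 -0.24646146  0.24864108] [-0.12061746  0.24563445 -3.09574026] [ 0.00197061 -0.04544025  0.00873116] 0.013242735361382572
```

View pics/w4.png

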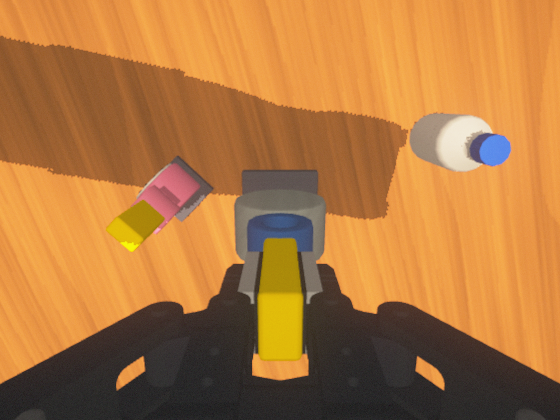

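```bash
sed -i 's/^H=0.024.*/H=0.0245/' h.py; python3 - <<'E'
from h import *
ctrl.move_to(*pose(*rod(-.10),off=(0,0,.06)))
ctrl.move_straight(pose(*rod(-.042))[0],None,v=.1)
ctrl.sleep(.15)
s=ctrl.get_state();print(s["time"],s["tool_pos"],pose(*rod(-.042)),s["ee_rot"],s["wrist_force"],s["torque"])
for n in("scene","top","wrist"):
    W=ctrl.grab_frame(n); np.save(n+"5.npy",W,allow_pickle=True)
    save(W,n+"5") if n=="wrist" else save(W,n+"5",(270,120,420,270) if n=="scene" else (130,140,330,260),4)
E
```

```text
9.5667 [ 0.53257728 -0.01502709  0.12935907] (array([ 0.53210508, -0.01436868,  0.12894848]), [3.141592653589793, np.float64(-0.6632251157578453), np.float64(1.5184364492350666)]) [ 3.14044406 -0.6627249   1.5185327 ] [-0.30220273  0.10990705 -2.77987155] [-1.07116684  0.03334244 -0.00975214]
```

View pics/scene5.png

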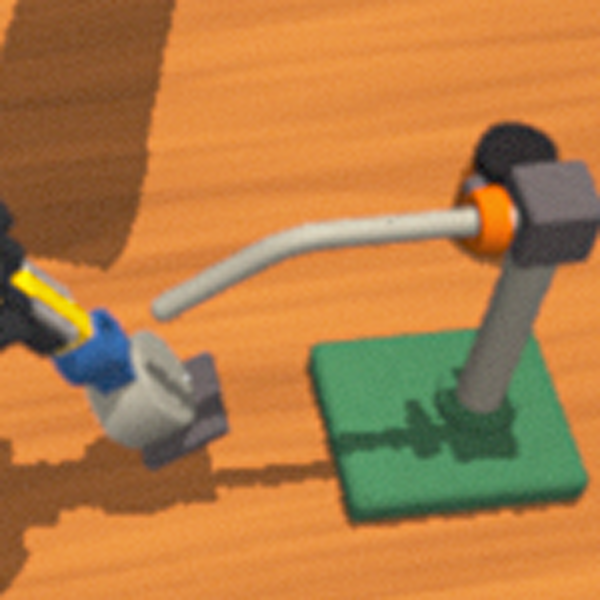

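View pics/top5.png

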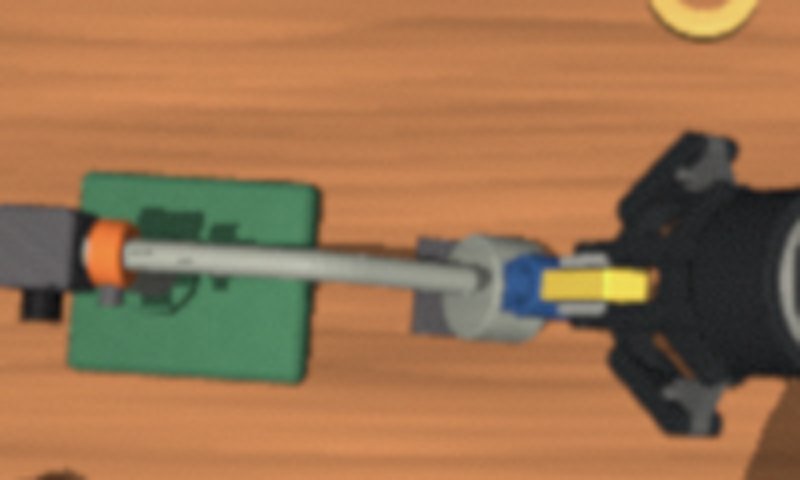

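View pics/wrist5.png

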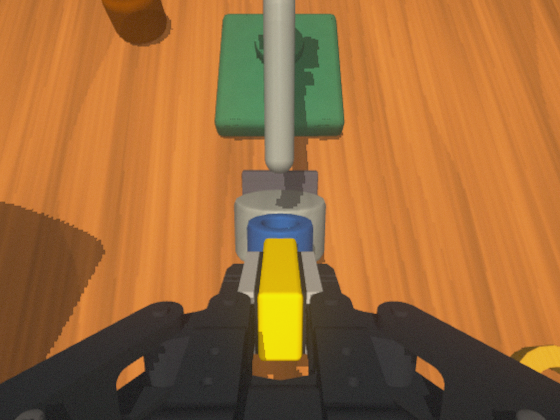

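```bash
python3 - <<'E'
from h import *
R=Ro.from_euler('z',YS)
s=ctrl.get_state(); 
Rt=Ro.from_euler('xyz',s["ee_rot"]); Rc=Rt*Ro.from_euler('x',-np.pi)
bore=s["tool_pos"]-Rc.apply([0,0,H]); back=bore+Rc.apply([.015,0,0]); fintop=bore+Rc.apply([0,0,.065])
tip=O+R.apply([-.1791,0,.1355]); end=O+R.apply([-.1358,0,.1694])
footc=[bore+Rc.apply([.025,y,-.077]) for y in(-.025,.025)]
for n in("scene","top","wrist"):
    f=np.load(n+"5.npy",allow_pickle=True).item()
    o={"scene":(270,120,4),"top":(130,140,4),"wrist":(0,0,1)}[n]
    for k,X in(("tip",tip),("bendend",end),("back",back),("bore",bore),("fintop",fintop),("f1",footc[0]),("f2",footc[1]),("bendstart",O+R.apply([-.105,0,.18])),("collar",O+R.apply([-.037,0,.18])),("bosstop",bore+Rc.apply([.015,0,.0155]))):
        p=proj(f,X); print(n,k,((p-o[:2])*o[2]).round(1))
E
```

```text
scene tip [158.7 308.7]
scene bendend [255.6 255.6]
scene back [112.4 333.9]
scene bore [ 87.8 347.4]
scene fintop [  6.1 290.4]
scene f1 [222.8 427.1]
scene f2 [205.  348.1]
scene bendstart [324.  234.9]
scene collar [468.  221.7]
scene bosstop [ 93.9 320.6]
top tip [465.8 276.5]
top bendend [359.2 265.6]
top back [515.8 281.1]
top bore [542.1 283.8]
top fintop [624.  282.3]
top f1 [420.3 232.3]
top f2 [413.3 330.2]
top bendstart [284.5 259.5]
top collar [130.3 250.2]
top bosstop [534.  280.7]
wrist tip [279.3 161.1]
wrist bendend [279.3  26. ]
wrist back [279.9 220.2]
wrist bore [279.8 250.6]
wrist fintop [279.9 329.3]
wrist f1 [318.2 170.9]
wrist f2 [241.5 170.8]
wrist bendstart [279.4 -50.5]
wrist collar [ 279.4 -143.5]
wrist bosstop [279.9 231. ]
```

```bash
python3 - <<'E'
from h import *
R=Ro.from_euler('z',YS)
f=np.load("scene5.npy",allow_pickle=True).item()
im=cv2.cvtColor(f["color"],cv2.COLOR_RGB2HSV)
A=O+R.apply([-.1791,0,.1355]);B=O+R.apply([-.1358,0,.1694])
a,b=proj(f,A),proj(f,B);d=(b-a)/np.linalg.norm(b-a);n=np.array([-d[1],d[0]])
sat=im[:,:,1].astype(np.float32)
for k in(.1,.3,.5,.7,.9):
    c=a+(b-a)*k; ts=np.arange(-6,6.01,.1); pts=(c+ts[:,None]*n).astype(np.float32)
    v=cv2.remap(sat,pts[:,0].reshape(1,-1),pts[:,1].reshape(1,-1),cv2.INTER_LINEAR)[0]
    th=(v.min()+np.median(v))/2; w=ts[v<th]; print(k,w.min().round(1),w.max().round(1),"ctr",((w.min()+w.max())/2).round(2))
print("n",n, "px per mm along carrier z", (proj(f,A+R.apply([-np.sin(TH)*.01,0,np.cos(TH)*.01]))-a)@n/10)
# along-axis end
ts=np.arange(-8,8,.1);pts=(a+ts[:,None]*d).astype(np.float32)
v=cv2.remap(sat,pts[:,0].reshape(1,-1),pts[:,1].reshape(1,-1),cv2.INTER_LINEAR)[0]; print("end",ts[v<(v.min()+v.max())/2].min(),"expected", -(proj(f,A)-proj(f,A-R.apply([np.cos(TH)*.0065,0,np.sin(TH)*.0065])))@d)
save(f,"s5z",(265,180,335,250),8)
E
```

```text
0.1 -2.7 2.2 ctr -0.25
0.3 -2.7 2.4 ctr -0.15
0.5 -2.8 2.3 ctr -0.25
0.7 -2.7 2.4 ctr -0.15
0.9 -2.6 2.4 ctr -0.1
n [0.48066912 0.87690205] px per mm along carrier z -0.33499613681022516
end -2.100000000000021 expected -3.1500725781692966
```

View pics/s5z.png

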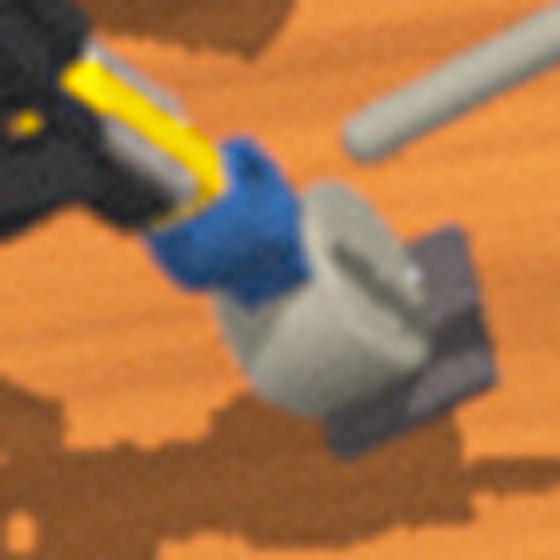

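Sub-pixel check: in the scene view the nose lies within 0.3 px (under 1 mm) of the prediction, and in the wrist view it is centred on the boss at column 280. I'll thread by feel with a force stop.

```bash
python3 - <<'E'
from h import *
def rep(tag):
    s=ctrl.get_state();
    Rc=Ro.from_euler('xyz',s["ee_rot"])*Ro.from_euler('x',-np.pi)
    b=s["tool_pos"]-Rc.apply([HX,0,H]); l=Ro.from_euler('z',-YS).apply(b-O)
    F=Rc.inv().apply(s["wrist_force"]);M=Rc.inv().apply(s["torque"])
    print(tag,round(s["time"],2),"bore",(l*1000).round(1),"Fcar",F.round(1),"Mcar",M.round(2))
rep("start")
for e in(-.022,-.008,.006,.0275):
    r=ctrl.move_straight(pose(*rod(e))[0],None,v=.03,f_stop=4); rep((e,r))
    if r: break
W=ctrl.grab_frame("wrist"); save(W,"w6"); W=ctrl.grab_frame("scene"); save(W,"s6",(270,140,370,240),6)
E
```

```text
start 9.72 bore [-2.127e+02 -2.000e-01  1.098e+02] Fcar [-1.5 -0.  -2.8] Mcar [-0.05  1.11 -0.02]
(-0.022, False) 10.53 bore [-196.4    0.   121.9] Fcar [-0.9  0.5 -3. ] Mcar [-0.05  1.07 -0.02]
(-0.008, False) 11.15 bore [-185.3    0.   130.6] Fcar [-0.7 -0.8 -3.5] Mcar [-0.01  1.12  0.03]
(0.006, False) 11.77 bore [-174.3    0.   139.3] Fcar [-1.3  0.9 -2. ] Mcar [-0.04  1.07 -0.02]
(0.0275, False) 12.63 bore [-1.574e+02  1.000e-01  1.524e+02] Fcar [-1.8  0.9 -1.7] Mcar [-0.    1.09  0.03]
```

View pics/w6.png

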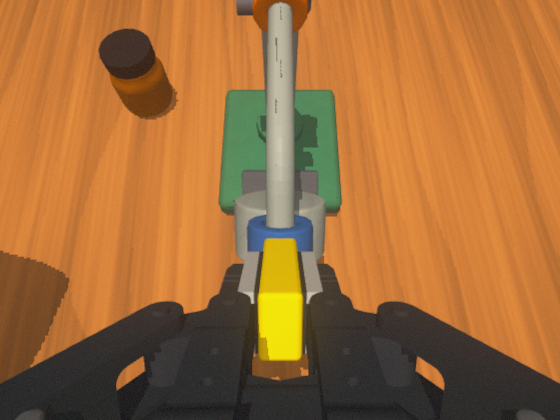

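View pics/s6.png

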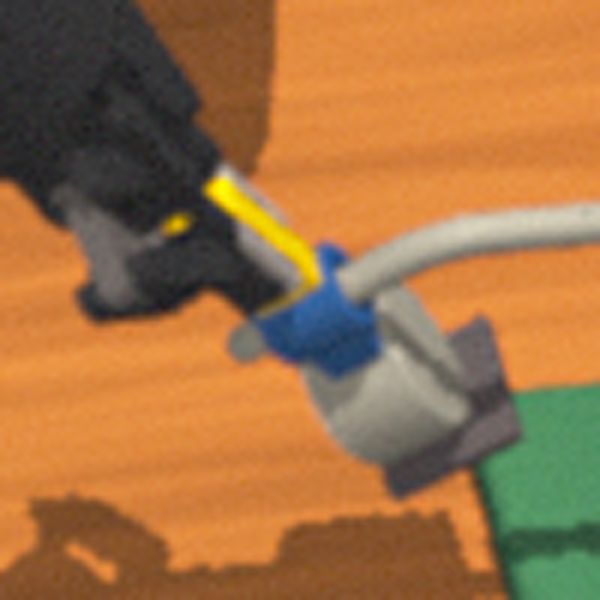

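The rod passes through the boss (tip visible at (245,340) in the scene crop, rod leaving at (360,280)) with almost no force. I'll probe the play to centre the bore.

```bash
cat >> h.py <<'E'
def rep(tag):
    s=ctrl.get_state()
    Rc=Ro.from_euler('xyz',s["ee_rot"])*Ro.from_euler('x',-np.pi)
    b=s["tool_pos"]-Rc.apply([HX,0,H]); l=Ro.from_euler('z',-YS).apply(b-O)
    F=Rc.inv().apply(s["wrist_force"]);M=Rc.inv().apply(s["torque"])
    print(tag,round(s["time"],2),"bore",(l*1000).round(1),"Fcar",F.round(1),"Mcar",M.round(2))
    return l,F,M
E
python3 - <<'E'
from h import *
p,o=pose(*rod(.0275)); R=Ro.from_euler('xyz',[0,-TH,YS])
for ax in(2,1):
  for sg in(1,-1):
    v=np.zeros(3);v[ax]=sg*.004
    r=ctrl.move_straight(p+R.apply(v),None,v=.01,f_stop=3)
    l,F,M=rep((ax,sg,r)); 
    b0=np.array(rod(.0275)); d=l-np.array([b0[0],0,b0[1]]); print("   dperp mm",(Ro.from_euler('y',TH).apply(d)*1000).round(2))
    ctrl.move_straight(p,None,v=.02)
E
```

```text
(2, 1, True) 13.01 bore [-158.6    0.9  152.4] Fcar [-1.  -0.4 -3. ] Mcar [-0.    1.09 -0.  ]
   dperp mm [-0.97  0.87  0.71]
(2, -1, True) 13.61 bore [-1.558e+02  1.000e-01  1.500e+02] Fcar [1.5 1.  4.6] Mcar [-0.03  0.36  0.02]
   dperp mm [-0.2   0.05 -2.93]
(1, 1, True) 14.26 bore [-157.7    2.   151.6] Fcar [-0.8 -3.  -0.7] Mcar [-0.72  0.85  0.04]
   dperp mm [-0.71  2.04 -0.48]
(1, -1, True) 14.92 bore [-157.7   -1.5  151.1] Fcar [-1.9  0.7 -2.4] Mcar [0.03 1.13 0.01]
   dperp mm [-1.05 -1.52 -0.9 ]
```

```bash
python3 - <<'E'
from h import *
p,o=pose(*rod(.0275)); R=Ro.from_euler('xyz',[0,-TH,YS]); b0=np.array(rod(.0275))
for ax,sg in((2,1),(1,-1)):
    v=np.zeros(3)
    for k in np.arange(.001,.0041,.0005):
        v[ax]=sg*k; ctrl.move_straight(p+R.apply(v),None,v=.01); ctrl.sleep(.1)
        l,F,M=rep((ax,k)); d=l-np.array([b0[0],0,b0[1]]); print("   dperp mm",(Ro.from_euler('y',TH).apply(d)*1000).round(2))
        if abs(F[ax]-(-2.3 if ax==2 else 0))>3.5 : break
    ctrl.move_straight(p,None,v=.02)
E
```

```text
(2, np.float64(0.001)) 15.53 bore [-158.1    0.2  153.1] Fcar [-1.4  0.5 -1.9] Mcar [-0.01  1.09  0.02]
   dperp mm [-0.13  0.21  1.  ]
(2, np.float64(0.0015)) 15.88 bore [-158.3    0.3  153.3] Fcar [-1.5 -0.8 -6.3] Mcar [-0.25  1.13  0.02]
   dperp mm [-0.14  0.33  1.26]
(1, np.float64(0.001)) 16.48 bore [-157.6   -0.8  152.4] Fcar [-1.2  0.3 -1.7] Mcar [0.03 1.13 0.02]
   dperp mm [-0.11 -0.84  0.09]
(1, np.float64(0.0015)) 16.82 bore [-157.5   -1.3  152.4] Fcar [-1.5 -0.9 -2.2] Mcar [-0.05  1.08 -0.01]
   dperp mm [-0.11 -1.28 -0.01]
(1, np.float64(0.002)) 17.18 bore [-157.5   -1.8  152.3] Fcar [-1.5  0.7 -2.2] Mcar [0.   1.07 0.03]
   dperp mm [-0.11 -1.76 -0.03]
(1, np.float64(0.0025)) 17.52 bore [-157.5   -2.1  152.3] Fcar [-1.5  1.1 -0.8] Mcar [0.27 1.11 0.03]
   dperp mm [-0.12 -2.12 -0.04]
(1, np.float64(0.003)) 17.88 bore [-157.4   -2.2  152.2] Fcar [-2.2  3.8  1.1] Mcar [1.   1.05 0.03]
   dperp mm [-0.13 -2.22 -0.14]
```

The probes show the play centred at y about 0 and 0.75 mm below my estimate, with a 3.9 mm span, so the angle is well aligned. Next I'll follow the rod around the bend with the bore centred on the play, correcting on force.

```bash
cat >> h.py <<'E'
def fit(s):
    """bore centre (stand frame) and slope, best centred on the rod between s-15 and s+15 mm"""
    P=np.array([rod(t)[:2] for t in np.linspace(s-.015,s+.015,61)])
    d=P[-1]-P[0]; th=np.arctan2(d[1],d[0]); u=np.array([np.cos(th),np.sin(th)]); n=np.array([-u[1],u[0]])
    h=P@n; c=(h.max()+h.min())/2; m=(P@u)[[0,-1]].mean()
    return *(m*u+c*n), th
F0=np.array([0,0,-2.8])
def go(s,off,v=.02,fs=8):
    """off: offset in carrier frame [y,z]"""
    x,z,th=fit(s); n=np.array([-np.sin(th),np.cos(th)])*off[1]
    p,o=pose(x+n[0],z+n[1],th,by=off[0])
    r=ctrl.move_straight(p,o,v=v,f_stop=fs); ctrl.sleep(.08)
    st=ctrl.get_state(); Rc=Ro.from_euler('xyz',[0,-th,YS])
    dF=Rc.inv().apply(st["wrist_force"]-F0)
    l,_,M=rep("s=%.1f th=%.1f %s off %s"%(s*1e3,np.degrees(th),r,np.round(np.array(off)*1e3,2))); print("    dF",dF.round(1))
    return r,dF
E
python3 - <<'E'
from h import *
off=np.array([0,-.00075])
for s in(.0275,.034,.040,.046,.051):
    r,dF=go(s,off)
    if r: break
    for i in(0,1):
        if abs(dF[i+1])>2.5: off[i]+=np.sign(dF[i+1])*.0003
    if np.abs(dF).max()>10: break
np.save("off.npy",off)
E
```

```text
s=27.5 th=38.0 False off [ 0.   -0.75] 18.51 bore [-157.    -0.   151.9] Fcar [-1.8 -0.3 -2.4] Mcar [0.04 1.1  0.02]
    dF [-0.1 -0.3 -0.2]
s=34.0 th=38.0 False off [ 0.   -0.75] 19.07 bore [-151.8    0.   155.8] Fcar [-2.   0.2 -2.3] Mcar [0.01 1.08 0.01]
    dF [-0.3  0.2 -0.1]
s=40.0 th=38.0 False off [ 0.   -0.75] 19.6 bore [-147.1    0.   159.5] Fcar [-1.3  0.2 -2.7] Mcar [-0.03  1.09 -0.02]
    dF [ 0.4  0.2 -0.5]
s=46.0 th=37.4 False off [ 0.   -0.75] 20.14 bore [-142.4    0.   163.2] Fcar [-1.5  1.6 -1. ] Mcar [ 0.01  1.07 -0.03]
    dF [0.2 1.6 1.2]
s=51.0 th=35.8 False off [ 0.   -0.75] 20.66 bore [-1.383e+02  1.000e-01  1.662e+02] Fcar [-1.4  0.7 -2.8] Mcar [-0.    1.02  0.03]
    dF [ 0.3  0.7 -0.5]
```

```bash
python3 - <<'E'
from h import *
off=np.load("off.npy")
for s in np.arange(.055,.107,.004):
    r,dF=go(s,off,fs=7)
    if r or np.abs(dF).max()>8: break
    for i in(0,1):
        if abs(dF[i+1])>2.5: off[i]+=np.sign(dF[i+1])*.0003
np.save("off.npy",off)
E
```

```text
s=55.0 th=33.8 False off [ 0.   -0.75] 21.13 bore [-1.350e+02  1.000e-01  1.684e+02] Fcar [-2.2 -0.5 -2.5] Mcar [-0.    1.02  0.04]
    dF [-0.6 -0.5 -0.2]
s=59.0 th=31.2 False off [ 0.   -0.75] 21.62 bore [-1.317e+02  1.000e-01  1.704e+02] Fcar [-1.4 -0.1 -3.3] Mcar [ 0.    0.94 -0.03]
    dF [ 0.  -0.1 -0.9]
s=63.0 th=28.0 False off [ 0.   -0.75] 22.12 bore [-128.3    0.2  172.1] Fcar [-1.4  0.1 -2.8] Mcar [-0.02  0.82 -0.01]
    dF [-0.1  0.1 -0.3]
s=67.0 th=24.2 False off [ 0.   -0.75] 22.62 bore [-124.9    0.2  173.7] Fcar [-0.9  0.1 -2. ] Mcar [ 0.02  0.74 -0.04]
    dF [0.3 0.1 0.6]
s=71.0 th=19.7 False off [ 0.   -0.75] 23.15 bore [-121.4    0.2  175. ] Fcar [ 0.2 -0.  -2.5] Mcar [-0.01  0.61 -0.  ]
    dF [ 1.1 -0.   0.1]
s=75.0 th=15.1 False off [ 0.   -0.75] 23.68 bore [-117.8    0.2  176.2] Fcar [-0.2 -0.3 -2.4] Mcar [0.03 0.42 0.01]
    dF [ 0.5 -0.3  0.3]
s=79.0 th=11.1 False off [ 0.   -0.75] 24.19 bore [-1.140e+02  1.000e-01  1.772e+02] Fcar [-1.3 -0.6 -3. ] Mcar [-0.03  0.37  0.02]
    dF [-0.8 -0.6 -0.2]
s=83.0 th=7.8 False off [ 0.   -0.75] 24.69 bore [-1.101e+02  1.000e-01  1.780e+02] Fcar [ 0.7  0.1 -3.2] Mcar [ 0.01  0.27 -0.02]
    dF [ 1.   0.1 -0.4]
s=87.0 th=5.0 False off [ 0.   -0.75] 25.18 bore [-1.061e+02  1.000e-01  1.786e+02] Fcar [ 0.4  0.3 -2. ] Mcar [-0.02  0.13 -0.05]
    dF [0.6 0.3 0.8]
s=91.0 th=2.8 False off [ 0.   -0.75] 25.66 bore [-101.9    0.   178.9] Fcar [ 0.2 -0.  -3.1] Mcar [0.05 0.11 0.05]
    dF [ 0.3 -0.  -0.3]
s=95.0 th=1.3 False off [ 0.   -0.75] 26.12 bore [-9.800e+01  1.000e-01  1.791e+02] Fcar [-0.4  0.6 -3.2] Mcar [-0.04  0.07  0.02]
    dF [-0.4  0.6 -0.4]
s=99.0 th=0.3 False off [ 0.   -0.75] 26.57 bore [-94.1   0.  179.2] Fcar [-0.4  0.1 -3.1] Mcar [ 0.03 -0.01  0.02]
    dF [-0.4  0.1 -0.3]
s=103.0 th=0.0 False off [ 0.   -0.75] 27.02 bore [-90.1   0.  179.2] Fcar [ 0.4 -0.2 -3. ] Mcar [0.   0.04 0.04]
    dF [ 0.4 -0.2 -0.2]
```

```bash
python3 - <<'E'
from h import *
off=np.load("off.npy")
for s in(.115,.127,.133):
    r,dF=go(s,off,v=.03,fs=6)
    if r: break
W=ctrl.grab_frame("wrist"); save(W,"w7"); W=ctrl.grab_frame("scene"); save(W,"s7",(320,120,440,240),5)
E
```

```text
s=115.0 th=0.0 False off [ 0.   -0.75] 27.65 bore [-7.820e+01  1.000e-01  1.792e+02] Fcar [ 0.3  1.2 -2.1] Mcar [-0.   -0.04  0.05]
    dF [0.3 1.2 0.7]
s=127.0 th=0.0 False off [ 0.   -0.75] 28.28 bore [-6.620e+01  1.000e-01  1.792e+02] Fcar [-0.3  0.  -2.9] Mcar [-0.01 -0.02  0.  ]
    dF [-0.3  0.  -0.1]
s=133.0 th=0.0 False off [ 0.   -0.75] 28.72 bore [-60.1   0.  179.2] Fcar [ 0.2  0.8 -2.3] Mcar [-0.03  0.05  0.06]
    dF [0.2 0.8 0.5]
```

View pics/w7.png

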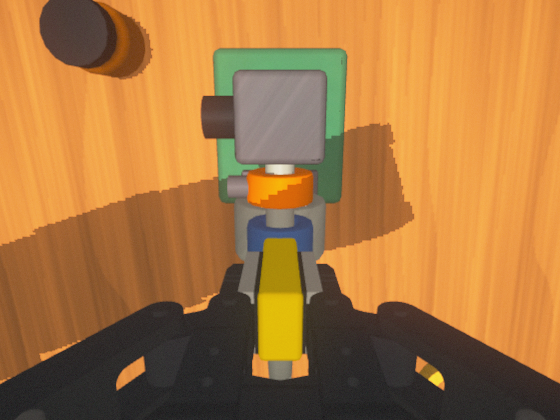

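View pics/s7.png

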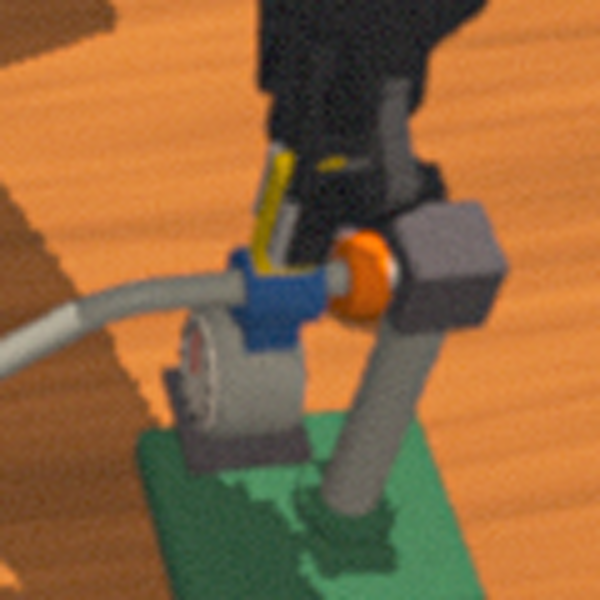

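The gauge is upright on the level part, dial toward the nose, with a gap of about 7 mm to the collar. Now I'll ease it against the stop.

```bash
python3 - <<'E'
from h import *
off=np.load("off.npy")
x,z,th=fit(.148); p,o=pose(x,z+off[1],0,by=off[0])
r=ctrl.move_straight(p,None,v=.012,f_stop=4); l,F,M=rep(("touch",r))
# step in until about 12 N
t=ctrl.get_state()["tool_pos"]; ax=Ro.from_euler('z',YS).apply([1,0,0])
for k in range(14):
    ctrl.move_straight(ctrl_t:=t+ax*.0003*k,None,v=.01); ctrl.sleep(.1)
    l,F,M=rep(k)
    if F[0]<-11: break
ctrl.sleep(.4); rep("hold")
np.save("press.npy",ctrl_t)
W=ctrl.grab_frame("wrist"); save(W,"w8",(180,130,380,280),4)
E
```

```text
('touch', True) 29.65 bore [-50.9   0.7 178.4] Fcar [-0.2 -0.4 -2.8] Mcar [-0.01 -0.01 -0.  ]
0 30.0 bore [-50.9   0.9 178.1] Fcar [ 0.2 -0.4 -2.6] Mcar [-0.04  0.02  0.02]
1 30.35 bore [-50.8   0.8 178.3] Fcar [-1.5 -0.2 -2.9] Mcar [0.02 0.21 0.08]
2 30.7 bore [-50.7   0.9 178.3] Fcar [-2.3  1.2 -3.3] Mcar [ 0.11  0.76 -0.05]
3 31.05 bore [-50.7   0.8 178.3] Fcar [-5.2  0.7 -2.6] Mcar [0.14 1.21 0.03]
4 31.4 bore [-50.6   0.9 178.4] Fcar [-6.   0.3 -2.7] Mcar [0.1  1.38 0.01]
5 31.75 bore [-50.6   0.8 178.4] Fcar [-6.2  0.7 -0.6] Mcar [0.11 1.6  0.04]
6 32.1 bore [-50.6   0.8 178.4] Fcar [-7.8  0.4 -1.5] Mcar [0.12 1.79 0.04]
7 32.45 bore [-50.6   0.9 178.4] Fcar [-8.4  0.7 -2.3] Mcar [0.12 1.94 0.  ]
8 32.8 bore [-50.6   0.9 178.4] Fcar [-8.6  0.8 -0.9] Mcar [0.21 2.19 0.06]
9 33.15 bore [-50.6   0.9 178.4] Fcar [-11.1   1.   -1.2] Mcar [0.22 2.31 0.08]
hold 33.55 bore [-50.6   0.9 178.4] Fcar [-10.7   1.   -1.2] Mcar [ 0.18  2.3  -0.02]
```

View pics/w8.png

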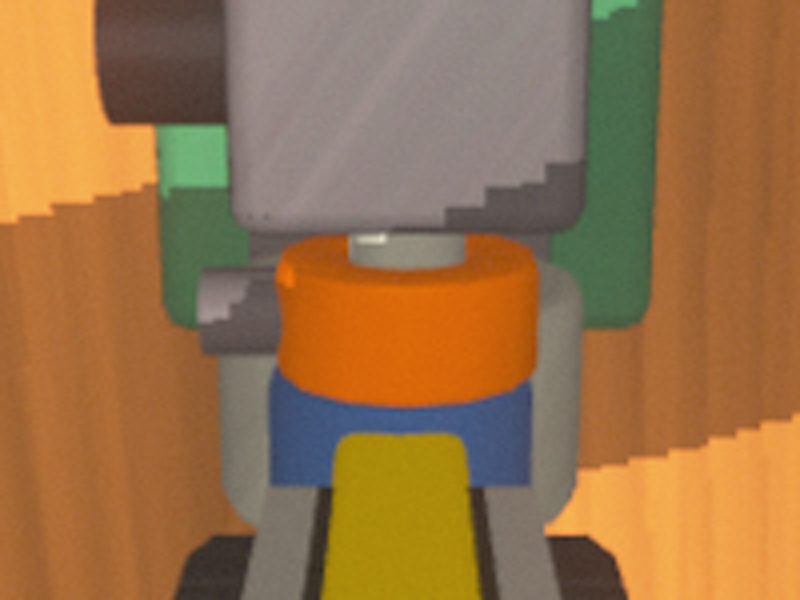

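Steady press of about 10.5 N, and the boss is flush with the collar (blue against orange at (405,400) in the crop). Now I'll relieve the press, settle the bore on the rod, release and retreat upward.

```bash
python3 - <<'E'
from h import *
ax=Ro.from_euler('z',YS).apply([1,0,0]); t=np.load("press.npy")-ax*.0022
ctrl.move_straight(t,None,v=.01); ctrl.sleep(.1); rep("relieved")
for k in range(1,9):
    ctrl.move_straight(t-np.array([0,0,.0003*k]),None,v=.01); ctrl.sleep(.08); l,F,M=rep(k)
    if F[2]>-.5: break
ctrl.set_gripper(.045); ctrl.sleep(.3); rep("open")
s=ctrl.get_state();print(s["finger_gap"])
W=ctrl.grab_frame("wrist"); save(W,"w9"); W=ctrl.grab_frame("scene"); save(W,"s9",(320,120,440,240),5)
E
```

```text
relieved 34.07 bore [-50.6   0.8 178.3] Fcar [-5.4  1.  -3.3] Mcar [0.15 1.15 0.02]
1 34.4 bore [-50.7   0.8 178.3] Fcar [-6.   0.2 -2.7] Mcar [0.22 1.28 0.02]
2 34.73 bore [-50.7   0.7 178.1] Fcar [-6.   1.5 -1. ] Mcar [0.29 1.28 0.03]
3 35.07 bore [-50.7   0.6 178. ] Fcar [-5.4  1.3  0.1] Mcar [0.27 1.25 0.05]
open 35.77 bore [-50.3   0.7 177.5] Fcar [-0.1 -0.3 -0.9] Mcar [0.04 0.   0.04]
0.04492792864697664
```

View pics/w9.png

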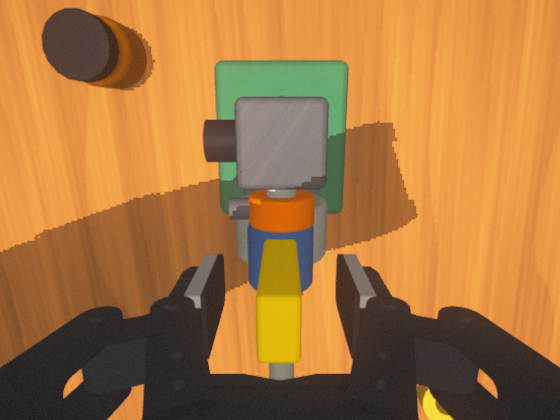

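View pics/s9.png

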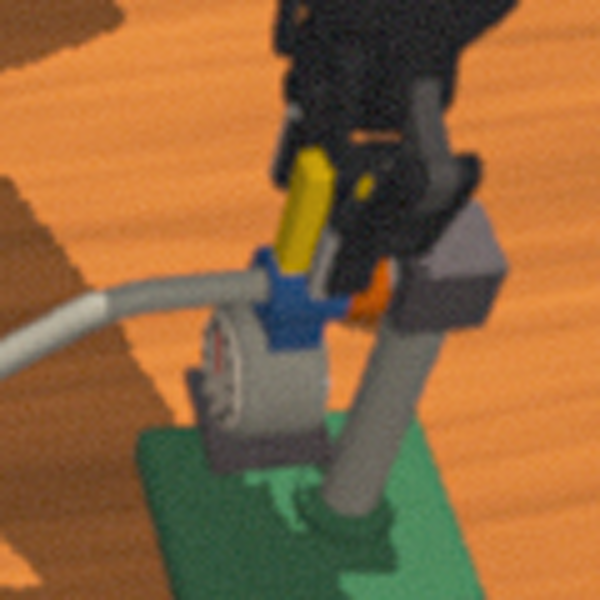

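Released. It is still flush: orange meets blue at row 225 with no rod showing between them. Retreat straight up and look again.

```bash
python3 - <<'E'
from h import *
p=ctrl.get_state()["tool_pos"]
print(ctrl.move_straight(p+np.array([0,0,.12]),None,v=.08,f_stop=6))
ctrl.sleep(1.0)
s=ctrl.get_state();print(s["time"],s["tool_pos"],s["wrist_force"])
a=ctrl.grab_frame("scene");save(a,"s10",(320,120,440,240),5);
W=ctrl.grab_frame("wrist"); save(W,"w10")
T=ctrl.grab_frame("top"); ctrl.sleep(.5); b=ctrl.grab_frame("scene")
print("motion",cv2.absdiff(a["color"],b["color"])[120:260,320:440].mean()); save(T,"t10")
E
```

```text
False
38.525 [0.54070312 0.16239209 0.32201466] [-0.77955941 -0.08066931  0.08046564]
motion 2.8478968253968255
```

View pics/s10.png

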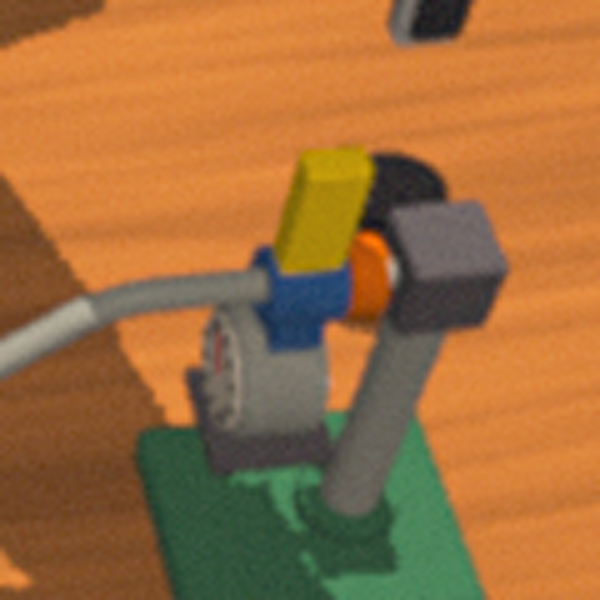

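View pics/w10.png

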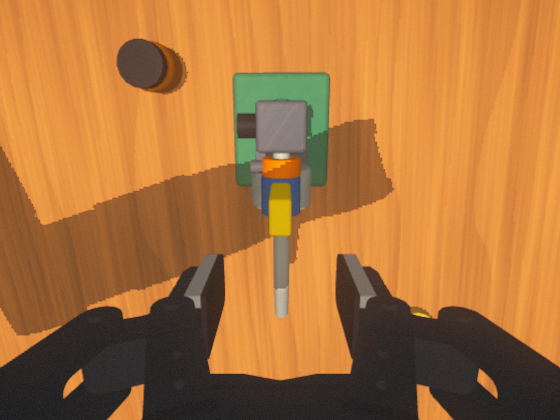

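View pics/t10.png

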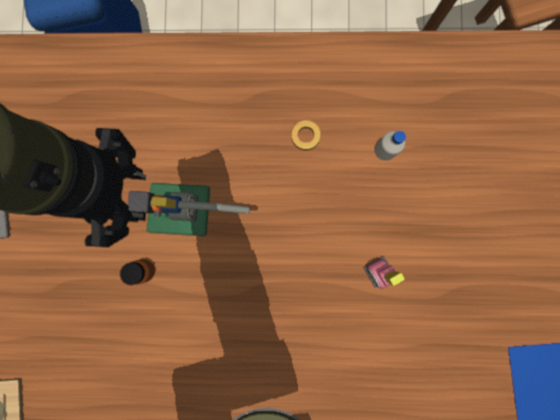

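The gauge hangs upright and flush in all three views: scene crop boss (305,300) against the collar (370,275), wrist view collar meeting boss at (281,177). The bottle (393,143), jar (133,272) and ring (306,134) in the top view are at their starting pixels. Handing in.

```bash
python3 - <<'E'
from plant import ctrl
print(ctrl.get_state()["time"]); print(ctrl.sign_off())
E
```

```text
39.225
the job is handed in; nothing more can be done
None
```

The dial gauge is mounted on the stand, and I handed the job in at about 39 s of the 67 s allowed. The hand-in reports no verdict.

- **What I did:** I gripped the blue-boss gauge by its fin and threaded it onto the nose at a 38° tilt. Gentle contact probes showed the bore was 0.75 mm off centre, so I corrected that and followed the bend. Wrist-force changes were about 1.6 N or less all the way to the collar. I then pressed it against the collar at about 10.5 N for over 0.4 s, settled it on the rod, released it and retreated upward.
- **Final checks:** The last pictures show the boss flush with the collar and the gauge hanging upright, with the dial below the arm and facing the nose. The gripper is about 0.12 m above it. The bottle, jar and ring are at their starting pixels in the top view.
- **Checks that disagreed or were weak:**
  - The contact position puts the collar face about 35.6 mm from the post, against the stated minimum of 37 mm. That is within the camera calibration error.
  - Two early probes stopped on sensor noise, so I repeated them in small steps.
  - The last frame-to-frame difference was 2.8 grey levels. I put this down to camera noise but did not check it against a still area.

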